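# Feel for the blind hole

## Task

Swing the cabinet door open by its handle to about a right angle and take either one of the two spacers out of the rack on the inside of the door, leaving the other in its place. Feel for its blind hole by pushing it end-on over the fixed pin of the stand, trying the other end if the first is solid, until the pin goes well into the hole (about 2 cm or more); then draw it off and turn it so that the hole points straight up. Finish while still holding it in the gripper, still, hole up, clear of everything and about 20 cm above the bench, without knocking over or shoving the other things on the bench.

Things in the scene. Friction and masses are not known exactly. Their poses are not given: they have to be found in the camera images.
- cabinet: white bench cabinet, fixed, 160 deep x 266 wide x 180 mm high, roofed. Origin: on the bench, middle of the front face; x points into the cabinet (away from the front), y to its left seen from the robot, z up. One door closes the front, hinged on the right (-y) edge
- door (a joint): door angle in rad: 0 closed, grows as the free (left) edge swings out towards the robot, stop at 1.9; it stays where it is left (light friction). The rack is clear of the cabinet from about 1.4. Door panel 12 mm thick, 250 wide, top edge 165 mm above the bench
- door_hinge (a point): point on the door's vertical hinge line, 130 mm above the bench; its axes turn with the door: y runs along the panel from the hinge to the free edge, x is square to the panel, pointing to the inner (rack) side
- door_handle (a point): grip point on the handle, a vertical round steel bar 10 mm in diameter outside the door, 30 mm clear of the panel, held by an arm at its foot, free at the top; it runs from 100 to 165 mm above the bench, this point is at 145 mm, 225 mm along the door from the hinge. Can be pinched from above; being round it turns between the fingers. Axes as door_hinge
- rack (a point): middle of the rack on the door's inside: 42 mm from the panel, 130 from the hinge, 126 above the bench. Open-topped steel shelf, 84 mm deep, floor at 100 mm, inner lip up to 138 mm. Two cradles (pairs of 8 mm rails), 85 and 175 mm along the door from the hinge, hold a spacer each, axis square to the panel, centre 126 mm above the bench, 46 mm free between them. Axes as door_hinge
- spacer_a: one of two outwardly identical aluminium blind spacers: plain cylinder 44 mm diameter x 64 long, about 0.2 kg, starting in a cradle of the door's rack. Origin: its centre; x is the cylinder's axis. One flat end is solid, the other has a centred blind hole 24 mm diameter, 44 deep; which end (+x or -x) is NOT given and differs between the two: it must be felt for
- spacer_b: one of two outwardly identical aluminium blind spacers: plain cylinder 44 mm diameter x 64 long, about 0.2 kg, starting in a cradle of the door's rack. Origin: its centre; x is the cylinder's axis. One flat end is solid, the other has a centred blind hole 24 mm diameter, 44 deep; which end (+x or -x) is NOT given and differs between the two: it must be felt for
- stand: feeler stand fixed to the bench: base plate 90 x 80 x 12 mm high, upright block 30 x 50 mm, top 82 mm above the bench. Origin: on the bench, middle of the base's front edge. A level steel pin 12 mm diameter sticks out of the block by 33 mm along the stand's -x direction; base and block have +x behind the pin, block face at x = +40 mm, base from x = 0 to 90 mm
- pin_tip (a point): centre of the pin's free end, 60 mm above the bench, at x = +7 mm of the stand. Axes as stand: the pin points along -x
- reagent: bystander, loose: a glass reagent bottle with blue screw cap, 64 dia x 130 high mm; origin at its underside; leave it where it is
- beaker: bystander, loose: an empty glass beaker, 68 dia x 90 high mm; origin at its underside; leave it where it is
- cork_ring: bystander, loose: a cork flask ring, 90 outside, 60 inside, 25 high mm; origin at its underside; leave it where it is
- jar: bystander, loose: a white jar with blue lid, 60 dia x 60 high mm; origin at its underside; leave it where it is
- brush: bystander, loose: a hand brush lying on the bench, about 200 long mm; origin at its underside; leave it where it is
- weight: bystander, loose: a brass weight, 36 dia x 40 high mm; origin at its underside; leave it where it is
Things that resemble listed ones, but are neither listed nor needed, are in the scene too. What is shaped like the stand but green, pink or yellow is not meant.

How it is judged (in metres and radians):
On the way, in this order (a step that is already met when the one before it is completed fails the run):
1. the door is swung open (at least 1.2 rad) (value of joint door above 1.2 rad), for 0.1 s.
2. the pin is well inside a spacer's blind hole (about 17 mm or more) (distance between any of spacer_a, spacer_b and pin_tip below 0.015 m), for 0.1 s.
At the end, for the whole second after the job is handed in: One spacer is held in the fingers (more than 1 N) with its blind hole up, axis within 15 degrees of vertical, its centre more than 14 cm above the bench, at rest (under 3 cm/s), not touching stand, cabinet, door or the other spacer; the other spacer is still in the rack (within 8 cm of its middle) (((angle between spacer_a's own x axis and vertical below 0.27 rad and height (world z) of spacer_a above 0.14 m and contact force between the fingers and spacer_a above 1 N and linear speed of spacer_a below 0.03 m/s and contact force between spacer_a and stand below 0.2 N and contact force between spacer_a and cabinet below 0.2 N and contact force between spacer_a and spacer_b below 0.2 N and distance between spacer_b and rack below 0.08 m and height (world z) of spacer_b above 0.11 m) or (angle between spacer_b's own x axis and vertical above 2.87 rad and height (world z) of spacer_b above 0.14 m and contact force between the fingers and spacer_b above 1 N and linear speed of spacer_b below 0.03 m/s and contact force between spacer_b and stand below 0.2 N and contact force between spacer_b and cabinet below 0.2 N and contact force between spacer_b and spacer_a below 0.2 N and distance between spacer_a and rack below 0.08 m and height (world z) of spacer_a above 0.11 m))); the arm keeps its last pose, push and grip.
It fails at once if another thing on the bench is shoved more than 4 cm (distance of any of reagent, beaker, cork_ring, jar, brush, weight from where it was at the start of the episode above 0.04 m).
It fails at once if a standing thing on the bench is knocked over (angle between any of reagent, beaker, jar, weight's own z axis and vertical above 0.6 rad).
It also fails if it takes over 72 s, if anything falls off the work surface, if the arm or the gripper's body presses on something with over 40 N, if the wrist force passes 120 N, or if a joint passes its speed limit or range.

## Robot

A 6-joint arm with a two-finger parallel gripper is mounted at the origin on the work surface. World frame = base frame: x ahead of the robot, y to its left, z up, the work surface at z = 0. Lengths are in m, angles in degrees, forces in N, time in s.
With the tool pointing down it reaches from about 0.325 to 0.875 m from the base axis. Payload 4.4 kg.
Tool frame: the origin (TCP) lies between the finger pads; the fingertips stand 25 mm ahead of it and the grasp point (between the pads) lies 6 mm ahead of it (arm.tips_ahead is the distance from the TCP to the fingertips, in m); z points along the fingers, y is the line along which they close (so a half turn about z gives the same grasp; the last joint's range is limited). The gripper opens to 85 mm and grips with 20 to 120 N. Pads are 22 mm wide; open, the fingers measure 114 mm over their backs; the gripper's body (76 mm by 85 mm) begins 54 mm behind the grasp point. The pads swing forward as they close: fully open they stand 13 mm farther back than shut.
Start: joints at [62.653, 11.837, 88.321, -0, 79.842, -8.623], TCP at [0.185, 0.545, 0.256] pointing down, gripper open.
Joint ranges: [-156.59, 156.59], [-49.26, 127.26], [12.9, 141.05], [-63.56, 243.56], [4.71, 150.69], [-161.64, 161.64]. Speed limits (degrees/s): [159.86, 159.86, 180, 180, 180, 180].

## Interface

Orientations are given as [roll, pitch, yaw] about the fixed x, y, z axes, in that order (R = Rz(yaw) Ry(pitch) Rx(roll)).
In Python, from bench import arm, camera, camera_params gives the robot as it stands.
- The arm moves only by the tool servo_tool, never from a script. Its argument "commands" is one flat list of numbers, 7 for each row, row after row: the finger opening in mm, from 0 to 85.4, then the shift along the tool's x, y, z in shares of 750 mm (1.0 is 750 mm), then the turn, a rotation vector about the tool's x, y, z in normalised numbers (1 is 4 rad). In form: [claw, tx, ty, tz, rx, ry, rz, claw, tx, ty, tz, rx, ry, rz, ...]. A call has exactly 5 rows; each row is the pose to reach, as a shift and turn from the pose commanded when the call began, along the tool's axes at that moment; what a row does not reach only later rows make up. A row lasts 1/8 s, in which the tool goes at most 62.5 mm and 10.7 degrees, less where a joint would pass 70% of its speed; a pose out of reach is approached as far as the arm can. A call with a gripper value outside its range is refused whole. The fingers move at their own pace and stop on an object; "newtons" is the grip in N (left out, the last holds). Time passes only in rows, so rows that repeat a pose let the fingers close, or fill a call up. It gives the time, the measured TCP pose, the force, the opening and the grip force at its end, in the units of the state.
- arm.observe(): the state, without advancing time (a new reading comes with each control period).
- camera(name): name is "scene" or "top" or "wrist"; returns (picture, depth): 400x640x3 uint8, red, green, blue; 400x640 float32, m along the optical axis (not along the pixel's ray), 0 where there is no reading.
- camera_params(name): a dict with "intrinsics" (3x3 intrinsics, pixels), "T" (4x4, takes a point from camera to world coordinates). Camera axes: x right, y up, looking along -z (the intrinsics and any distortion apply to the point x, -y, -z); pixel columns grow to the right and rows downward; lengths in m; the calibration is good to about 2 mm. A picture is of the moment at which its call begins: read the wrist's pose just before it. camera_params takes no time and is no camera call; for the wrist camera it gives the pose at the moment of the call.
- arm.sign_off(): hands the job in; it is judged then, once.
The state is a dict: "time_s": time; "qpos": joint angles; "qvel": joint speeds; "effort": joint torques, N m; "tcp_pos": TCP position; "orientation": TCP orientation; "wrist_force": force on the tool from outside, world axes, zero at the start; "ft_torque": the same for the moment, N m; "gripper_width": finger opening in m; "grip_force": force on a finger pad.
Only numpy, scipy, OpenCV 4.12 (cv2) and the standard library are available. Lean on these libraries where they do the work, as an engineer would, in place of code of your own. Each camera call takes 0.05 s, during which the arm holds its last target. There are 200 camera calls.

## Working session

There is one attempt and no reset: what is moved stays moved. The work goes in short steps, Python scripts to look and compute and a tool call to move; the robot and the scene stay as the last step left them, time stands still between calls to the robot, and variables do not carry over. Pictures are saved under pics/ and viewed, at most 10 in all, crops included, and the job is handed in when it is done.

Besides the shell and the picture viewer there is one more tool, called after "Request:" as name(argument=value, ...) on one line, values as JSON. servo_tool: Moves the arm, as the interface text tells. Its arguments: {"type":"object","properties":{"commands":{"type":"array"},"newtons":{"type":"number"}},"required":["commands"]}

```bash
mkdir -p pics; ls; cat > h.py <<'E'
import numpy as np, cv2
from scipy.spatial.transform import Rotation as R
from bench import arm, camera, camera_params
def grab(n,f=None):
    P=camera_params(n); im,d=camera(n)
    if f: cv2.imwrite('pics/'+f,im[:,:,::-1])
    return im,d,np.array(P['intrinsics']),np.array(P['T'])
def ray(K,T,u,v):
    d=np.linalg.inv(K)@[u,v,1]; d=T[:3,:3]@[d[0],-d[1],-d[2]]
    return T[:3,3],d
def onz(K,T,u,v,z):
    o,d=ray(K,T,u,v); return o+d*(z-o[2])/d[2]
def pts(d,K,T):
    v,u=np.mgrid[:d.shape[0],:d.shape[1]]
    c=np.stack([(u-K[0,2])/K[0,0]*d,-(v-K[1,2])/K[1,1]*d,-d],-1)
    return c@T[:3,:3].T+T[:3,3]
E
python3 - <<'E'
from h import *
for n in ['scene','top']:
    im,d,K,T=grab(n,n+'0.png'); print(n,K.round(1).tolist(),T.round(3).tolist(),camera_params(n).keys())
    np.savez('/tmp/'+n,im=im,d=d,K=K,T=T)
s=arm.observe(); print(s)
E
```

```text
pics
scene [[382.4, 0.0, 320.6], [0.0, 382.4, 197.2], [0.0, 0.0, 1.0]] [[0.108, -0.713, 0.693, 1.324], [0.994, 0.077, -0.075, -0.071], [0.0, 0.697, 0.717, 0.967], [0.0, 0.0, 0.0, 1.0]] dict_keys(['intrinsics', 'T'])
top [[381.3, 0.0, 315.5], [0.0, 381.3, 202.9], [0.0, 0.0, 1.0]] [[-0.018, 0.998, -0.056, 0.433], [-1.0, -0.018, -0.003, 0.01], [-0.004, 0.056, 0.998, 1.271], [0.0, 0.0, 0.0, 1.0]] dict_keys(['intrinsics', 'T'])
{'time_s': 0.1, 'qpos': array([ 6.26528445e+01,  1.18818385e+01,  8.83961551e+01,  5.07252207e-04,
        7.98416811e+01, -8.62602006e+00]), 'qvel': array([-0.03220379, -0.09305713, -0.2290937 , -0.01752645, -0.11025266,
        0.0298057 ]), 'effort': array([ 3.26568688e-04, -3.84090936e+01, -2.92550522e+01, -2.45692354e-04,
        4.80901566e-03, -1.58721582e-05]), 'tcp_pos': array([0.18429889, 0.54400208, 0.25522112]), 'orientation': array([-1.79881754e+02, -1.84427926e-02,  1.61278756e+02]), 'wrist_force': array([ 0.37450609,  0.37825796, -0.69118909]), 'ft_torque': array([-0.02351942,  0.0015138 ,  0.01540964]), 'grip_force': 0.0, 'gripper_width': 0.08550657642083921}
```

View pics/scene0.png

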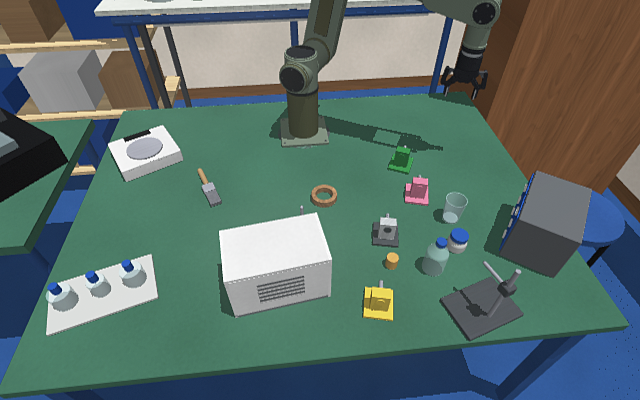

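View pics/top0.png

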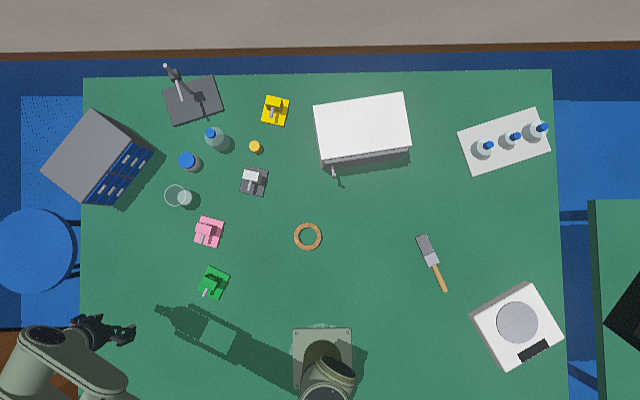

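The scene view shows the cabinet at (275,265), with the handle tip at (301,208). In the top view the handle is at about (333,172).

Stand-like things in the top view are grey (254,181), green (213,283), pink (209,231) and yellow (275,110). The grey one fits the description. I'll check it in one close crop and measure the cabinet.

```bash
python3 - <<'E'
from h import *
a=np.load('/tmp/top.npz'); im=a['im'];d=a['d'];K=a['K'];T=a['T']
b=np.load('/tmp/scene.npz')
c1=cv2.resize(im[155:210,225:355],None,fx=6,fy=6,interpolation=cv2.INTER_CUBIC)
c2=cv2.resize(b['im'][200:260,290:420],None,fx=6,fy=6,interpolation=cv2.INTER_CUBIC)[:260]
cv2.imwrite('pics/crop.png',np.vstack([c1[:,:780],c2[:,:780]])[:600,:,::-1])
P=pts(d,K,T)
# roof
m=(abs(P[...,2]-.18)<.008)&(np.arange(640)[None]>300)&(np.arange(640)[None]<425)&(np.arange(400)[:,None]<180)
q=P[m]; print('roof z',np.median(q[:,2]),m.sum())
r=cv2.minAreaRect(q[:,:2].astype(np.float32)); print(r,cv2.boxPoints(r))
# handle
s=P[160:190,322:350]; 
mm=(s[...,2]>.13)&(s[...,2]<.172); vv,uu=np.nonzero(mm)
for i in range(len(vv)): print(vv[i]+160,uu[i]+322,s[vv[i],uu[i]].round(3),end=';')
# scene
P2=pts(b['d'],b['K'],b['T']); 
m=(abs(P2[...,2]-.18)<.008)&(np.arange(640)[None]>210)&(np.arange(640)[None]<340)&(np.arange(400)[:,None]>190)
r=cv2.minAreaRect(P2[m][:,:2].astype(np.float32)); print('\nscene roof',np.median(P2[m][:,2]),r,cv2.boxPoints(r))
s=P2[200:225,290:312]; mm=(s[...,2]>.1)&(s[...,2]<.175)&(s[...,0]<.6)
vv,uu=np.nonzero(mm)
for i in range(len(vv)): print(vv[i]+200,uu[i]+290,s[vv[i],uu[i]].round(3),end=';')
# stand
for nm,PP in (('top',P),('scene',P2)):
    m=(PP[...,2]>.074)&(PP[...,2]<.09)&(abs(PP[...,0]-.5)<.1)&(abs(PP[...,1]-.2)<.08)
    m2=(PP[...,2]>.007)&(PP[...,2]<.09)&(abs(PP[...,0]-.5)<.1)&(abs(PP[...,1]-.2)<.08)
    for k in(m,m2):
        r=cv2.minAreaRect(PP[k][:,:2].astype(np.float32));print('\n',nm,k.sum(),np.median(PP[k][:,2]),r,cv2.boxPoints(r).round(3).tolist())
E
```

```text
roof z 0.17951463878881135 5018
((0.7200852632522583, -0.12506507337093353), (0.16155728697776794, 0.26616284251213074), 8.09824275970459) [[ 0.6213649  -0.00469011]
 [ 0.65885943 -0.26819876]
 [ 0.81880563 -0.24544004]
 [ 0.7813111   0.01806861]]
160 322 [ 0.622 -0.008  0.158];160 323 [ 0.623 -0.011  0.152];160 324 [ 0.62  -0.014  0.167];160 325 [ 0.621 -0.017  0.163];160 326 [ 0.621 -0.02   0.166];160 327 [ 0.621 -0.023  0.162];160 328 [ 0.621 -0.026  0.164];160 329 [ 0.621 -0.029  0.163];160 330 [ 0.62  -0.032  0.166];160 331 [ 0.621 -0.035  0.165];160 332 [ 0.62  -0.037  0.166];160 333 [ 0.62  -0.04   0.166];160 334 [ 0.62  -0.043  0.165];160 335 [ 0.62  -0.046  0.165];160 336 [ 0.621 -0.049  0.162];160 337 [ 0.62  -0.052  0.165];160 338 [ 0.62  -0.055  0.166];160 339 [ 0.62  -0.058  0.163];160 340 [ 0.62  -0.061  0.163];160 341 [ 0.62  -0.064  0.163];160 342 [ 0.619 -0.066  0.167];160 343 [ 0.62  -0.07   0.165];160 344 [ 0.62  -0.073  0.164];160 345 [ 0.621 -0.076  0.159];160 346 [ 0.62  -0.079  0.16 ];160 347 [ 0.62  -0.082  0.16 ];160 348 [ 0.621 -0.085  0.155];160 349 [ 0.622
[... 4390 characters left out ...]
5989999771118164, 0.2669999897480011], [0.4790000021457672, 0.2669999897480011]]

 scene 84 0.08181908543957356 ((0.5889282822608948, 0.21543152630329132), (0.05329088494181633, 0.022038927301764488), 89.11640930175781) [[0.5770000219345093, 0.1889999955892563], [0.6000000238418579, 0.1889999955892563], [0.6000000238418579, 0.24199999868869781], [0.578000009059906, 0.24199999868869781]]

 scene 232 0.015063174070027108 ((0.5712663531303406, 0.21991436183452606), (0.07844068855047226, 0.07259667664766312), 78.44837951660156) [[0.527999997138977, 0.1889999955892563], [0.5989999771118164, 0.17399999499320984], [0.6150000095367432, 0.25099998712539673], [0.5440000295639038, 0.26600000262260437]]
```

View pics/crop.png

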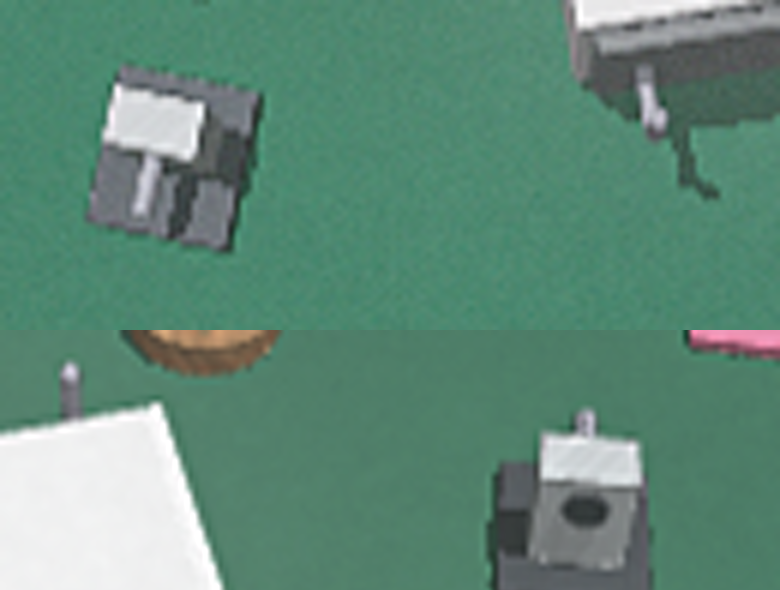

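The crop shows the grey stand with a white block top. Its pin points down-image, towards the robot, with the tip at about crop (140,215). The stand is yawed by about -12°. The handle bar is free at the top, at crop (655,125). I'm choosing the grey stand.

I'll move towards the stand first for a wrist look on the way to the handle.

The manual's scale: shifts go in shares of 750 mm and turns go in shares of 4 rad. Converting my numbers, -360 mm is -0.48, -240 mm is -0.32, 1.7 rad is 0.425.

Request:
servo_tool(commands=[85,-0.48,-0.32,-0.06,0,0,0.425,85,-0.48,-0.32,-0.06,0,0,0.425,85,-0.48,-0.32,-0.06,0,0,0.425,85,-0.48,-0.32,-0.06,0,0,0.425,85,-0.48,-0.32,-0.06,0,0,0.425])

```text
time_s: 0.72
tcp_pos: [0.3748, 0.2965, 0.2885]
orientation: [-180.0, -0.0, 107.2]
wrist_force: [1.0, 1.4, 0.8]
gripper_width: 0.085
grip_force: 0.0
```

```bash
cat >> h.py <<'E'
def goal(xyz,rpy,cmd=None):
    s=arm.observe(); p=s['tcp_pos'] if cmd is None else np.array(cmd[0]); R0=R.from_euler('xyz',s['orientation'] if cmd is None else cmd[1],degrees=True)
    t=R0.inv().apply(np.array(xyz)-p)*1000; w=(R0.inv()*R.from_euler('xyz',rpy,degrees=True)).as_rotvec()
    print('shift mm',t.round(1),'rot',w.round(3),'| at',p.round(4),R0.as_euler('xyz',degrees=True).round(1),'q',s['qpos'].round(0),'F',s['wrist_force'].round(1),'t',round(s['time_s'],2),'w',s['gripper_width'].round(4),s['grip_force'])
E
python3 - <<'E'
from h import *
goal([.45,.2,.30],[180,0,50])
E
```

```text
Traceback (most recent call last):
  File "h.py", line 20, in goal
    print('shift mm',t.round(1),'rot',w.round(3),'| at',p.round(4),R0.as_euler('xyz',degrees=True).round(1),'q',s['qpos'].round(0),'F',s['wrist_force'].round(1),'t',round(s['time_s'],2),'w',s['gripper_width'].round(4),s['grip_force'])
                                                                                                                                                                                              ^^^^^^^^^^^^^^^^^^^^^^^^
AttributeError: 'float' object has no attribute 'round'
```

Scaled: -114 mm is -0.152, 43 mm is 0.0573, 1 rad is 0.25.

Request:
servo_tool(commands=[40,-0.152,0.0573,-0.016,0,0,0.25,40,-0.152,0.0573,-0.016,0,0,0.25,40,-0.152,0.0573,-0.016,0,0,0.25,40,-0.152,0.0573,-0.016,0,0,0.25,40,-0.152,0.0573,-0.016,0,0,0.25])

```text
time_s: 1.35
tcp_pos: [0.4494, 0.202, 0.3]
orientation: [-179.9, 0.1, 53.4]
wrist_force: [-0.2, -0.1, 0.8]
gripper_width: 0.04
grip_force: 0.0
```

```bash
sed -i "s/s\['gripper_width'\].round(4)/round(s['gripper_width'],4)/" h.py
python3 - <<'E'
from h import *
im,d,K,T=grab('wrist','w1.png'); np.savez('/tmp/w1',im=im,d=d,K=K,T=T); print(T.round(3),K.round(1))
goal([.58,-.044,.235],[180,0,8.1])
E
```

```text
[[ 0.803  0.571  0.169  0.493]
 [-0.595  0.771  0.225  0.259]
 [-0.002 -0.281  0.96   0.418]
 [ 0.     0.     0.     1.   ]] [[311.8   0.  317.2]
 [  0.  311.8 199.1]
 [  0.    0.    1. ]]
shift mm [-119.   252.1   64.9] rot [-0.     0.001  0.788] | at [0.4493 0.2022 0.3   ] [-1.80e+02  1.00e-01  5.32e+01] q [14. -0. 96.  0. 84. 51.] F [-0.3 -0.5 -0.7] t 1.4 w 0.04 0.0
```

View pics/w1.png

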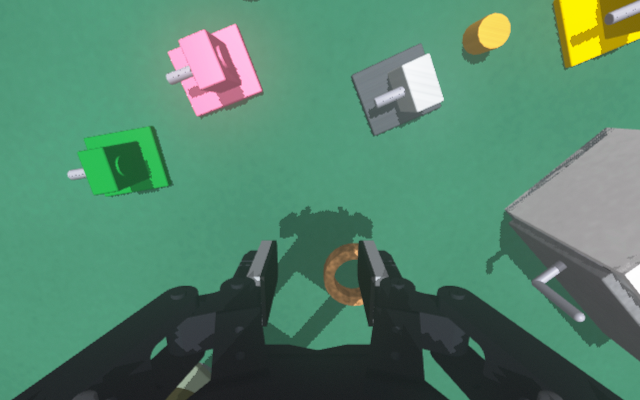

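The wrist view shows the grey stand at (398,88) with its pin tip near (377,103), the weight at (488,35), and the handle's free top at (580,318). I'll measure pin and handle from it and move on to the handle.

```bash
python3 - <<'E'
from h import *
a=np.load('/tmp/w1.npz'); d,K,T,im=a['d'],a['K'],a['T'],a['im']
P=pts(d,K,T); v,u=np.mgrid[:400,:640]
reg=(u>345)&(u<450)&(v>35)&(v<140)
m=reg&(abs(P[...,2]-.082)<.005); r=cv2.minAreaRect(P[m][:,:2].astype(np.float32)); print('block top',m.sum(),np.median(P[m][:,2]),r,cv2.boxPoints(r).round(4).tolist())
m=reg&(abs(P[...,2]-.012)<.006); r=cv2.minAreaRect(P[m][:,:2].astype(np.float32)); print('base',np.median(P[m][:,2]),r,cv2.boxPoints(r).round(4).tolist())
m=reg&(P[...,2]>.05)&(P[...,2]<.069)&(u<408)&(v>82); q=P[m]; 
for yaw in(-12,):
    c=np.cos(np.radians(yaw));s=np.sin(np.radians(yaw))
    X=q[:,0]*c+q[:,1]*s; Y=-q[:,0]*s+q[:,1]*c
    top=q[:,2]>.0
    print('pin X',X.min(),X.max(),'Y',Y.min(),Y.max(),np.median(Y),'z',q[:,2].max(),len(q))
    l=cv2.fitLine(q[:,:2].astype(np.float32),cv2.DIST_L2,0,.01,.01).ravel(); print(l,np.degrees(np.arctan2(l[1],l[0])))
    i=np.argsort(X)[:12]; print(q[i].round(4).tolist())
# handle
s=P[285:335,550:600]; mm=(s[...,2]>.155)&(s[...,2]<.18); print('handle',s[mm].mean(0) if mm.any() else None,s[mm].min(0),s[mm].max(0),mm.sum())
print(onz(K,T,580,318,.165))
E
```

```text
block top 1585 0.08259565901538046 ((0.5926622748374939, 0.2149004340171814), (0.04991738498210907, 0.030872488394379616), 76.93363952636719) [[0.5720000267028809, 0.1941000074148178], [0.6021000146865845, 0.18709999322891235], [0.6133000254631042, 0.23569999635219574], [0.583299994468689, 0.24269999563694]]
base 0.012693932956009457 ((0.5824965238571167, 0.2172316312789917), (0.08016384392976761, 0.08968868851661682), 76.94642639160156) [[0.5297999978065491, 0.1882999986410141], [0.6171000003814697, 0.1680999994277954], [0.635200023651123, 0.24609999358654022], [0.5479000210762024, 0.266400009393692]]
pin X 0.48679347595559885 0.520629011705746 Y 0.3140083553206527 0.3428245477319118 0.3339980878683562 z 0.06864308532914604 423
[ 0.9477751  -0.3189394   0.563722    0.22111961] -18.598793
[[0.5463, 0.2286, 0.0618], [0.5461, 0.2275, 0.059], [0.5452, 0.2229, 0.0616], [0.5454, 0.224, 0.0637], [0.5462, 0.2273, 0.0642], [0.5458, 0.2251, 0.0593], [0.5455, 0.224, 0.0569], [0.5458, 0.225, 0.0652], [0.5451, 0.2217, 0.0642], [0.5468, 0.2295, 0.0624], [0.5451, 0.2217, 0.058], [0.5461, 0.2262, 0.0612]]
handle [ 0.57905986 -0.04285249  0.16115955] [ 0.57458827 -0.04884371  0.1551211 ] [ 0.58474195 -0.03913157  0.16673415] 154
[ 0.57896001 -0.04321275  0.165     ]
```

Scaled: 252 mm is 0.336, -118 mm is -0.1573, 0.79 rad is 0.1975.

Request:
servo_tool(commands=[40,-0.1573,0.336,0.08,0,0,0.1975,40,-0.1573,0.336,0.08,0,0,0.1975,40,-0.1573,0.336,0.08,0,0,0.1975,40,-0.1573,0.336,0.08,0,0,0.1975,40,-0.1573,0.336,0.08,0,0,0.1975])

```text
time_s: 2.02
tcp_pos: [0.5838, -0.0441, 0.2391]
orientation: [-180.0, 0.1, 8.5]
wrist_force: [0.6, 0.2, 0.6]
gripper_width: 0.0399
grip_force: 0.0
```

Scaled: 88 mm is 0.1173, 45 mm is 0.06.

Request:
servo_tool(commands=[40,-0.0053,0,0.06,0,0,0,40,-0.0053,0,0.1173,0,0,0,40,-0.0053,0,0.1173,0,0,0,0,-0.0053,0,0.1173,0,0,0,0,-0.0053,0,0.1173,0,0,0], newtons=60)

```text
time_s: 2.65
tcp_pos: [0.5815, -0.0452, 0.1551]
orientation: [179.5, -0.2, 8.7]
wrist_force: [2.3, -10.3, -4.2]
gripper_width: 0.0082
grip_force: 58.3
```

```bash
python3 - <<'E'
from h import *
goal([.58,-.044,.151],[180,0,8.1])
h=np.array([.5795,-.0435]); 
# hinge estimate
ex=np.array([.99,.141]); ey=np.array([-.141,.99])
H=h-.225*ey+.041*ex; print('H',H)
s=arm.observe(); p=s['tcp_pos'][:2]; R0=R.from_euler('xyz',s['orientation'],degrees=True)
for a in range(10,101,10):
    c,q=np.cos(np.radians(a)),np.sin(np.radians(a)); dd=p-H; n=H+np.array([[c,-q],[q,c]])@dd
    print(a,n.round(4),(R0.inv().apply([*(n-p),0])*1000).round(0))
E
```

```text
shift mm [-1.3 -1.4  4.1] rot [ 0.008 -0.004  0.01 ] | at [ 0.5815 -0.0452  0.1551] [179.5  -0.2   8.7] q [-13.  18.  93.  -0.  68.  69.] F [  2.3 -10.3  -4.2] t 2.65 w 0.0082 58.34711194038391
H [ 0.651815 -0.260469]
10 [ 0.5452 -0.0607] [-38.  10.  -0.]
20 [ 0.5121 -0.0822] [-74.  26.  -0.]
30 [ 0.4833 -0.1092] [-107.   48.   -0.]
40 [ 0.4596 -0.1407] [-135.   76.    0.]
50 [ 0.4417 -0.1759] [-158.  108.    0.]
60 [ 0.4302 -0.2137] [-175.  144.    0.]
70 [ 0.4255 -0.2529] [-186.  182.    1.]
80 [ 0.4276 -0.2923] [-189.  221.    1.]
90 [ 0.4365 -0.3308] [-186.  260.    1.]
100 [ 0.452  -0.3671] [-177.  299.    2.]
```

Scaled: -158 mm is -0.2107, -135 mm is -0.18, -0.87 rad is -0.2175.

Request:
servo_tool(commands=[0,-0.0507,0.0133,0,0,0,-0.0425,0,-0.0987,0.0347,0,0,0,-0.085,0,-0.1427,0.064,0,0,0,-0.13,0,-0.18,0.1013,0,0,0,-0.175,0,-0.2107,0.144,0,0,0,-0.2175])

```text
time_s: 3.28
tcp_pos: [0.4442, -0.176, 0.1552]
orientation: [179.0, -0.1, 58.7]
wrist_force: [23.2, -8.8, -22.4]
gripper_width: 0.0082
grip_force: 60.8
```

```bash
python3 - <<'E'
from h import *
H=np.array([ 0.651815,-0.260469])
s=arm.observe(); p=s['tcp_pos'][:2]; print(np.linalg.norm(p-H),np.linalg.norm(np.array([.5815,-.0452])-H)); goal([.4417,-.1759,.151],[180,0,58.1])
p0=np.array([.5801,-.0438]); R0=R.from_euler('xyz',[180,0,58.5],degrees=True); b=None
for a in range(50,101,5):
    c,q=np.cos(np.radians(a)),np.sin(np.radians(a)); n=H+np.array([[c,-q],[q,c]])@(p0-H)
    if b is None:b=n
    print(a,n.round(4),(R0.inv().apply([*(n-b),0])*1000).round(0))
E
```

```text
0.22418688814851115 0.22646178835732975
shift mm [-1.2 -2.2  4.2] rot [ 0.017 -0.002  0.011] | at [ 0.4442 -0.176   0.1552] [ 1.79e+02 -1.00e-01  5.87e+01] q [-32.   6. 108.   0.  65.  -1.] F [ 23.2  -8.8 -22.4] t 3.27 w 0.0082 60.79540729522705
50 [ 0.4397 -0.1761] [0. 0. 0.]
55 [ 0.4332 -0.1949] [-19.   4.   0.]
60 [ 0.4283 -0.2142] [-38.  10.   0.]
65 [ 0.4251 -0.2339] [-57.  18.   0.]
70 [ 0.4237 -0.2538] [-75.  27.   0.]
75 [ 0.424  -0.2737] [-91.  38.   0.]
80 [ 0.426  -0.2935] [-107.   50.    0.]
85 [ 0.4297 -0.313 ] [-122.   63.    0.]
90 [ 0.4351 -0.3322] [-135.   78.    0.]
95 [ 0.4422 -0.3508] [-148.   93.    0.]
100 [ 0.4509 -0.3687] [-158.  110.    0.]
```

Scaled: -139 mm is -0.1853, -134 mm is -0.1787, -0.52 rad is -0.13.

Request:
servo_tool(commands=[0,-0.0493,0.0147,0,0,0,-0.0425,0,-0.0973,0.0387,0,0,0,-0.085,0,-0.14,0.0707,0,0,0,-0.13,0,-0.1787,0.1067,0,0,0,-0.175,0,-0.1853,0.116,0,0,0,-0.185])

```text
time_s: 3.9
tcp_pos: [0.4414, -0.3399, 0.1551]
orientation: [179.9, 0.2, 100.9]
wrist_force: [-3.7, 0.2, 0.8]
gripper_width: 0.0079
grip_force: 61.9
```

```bash
python3 - <<'E'
from h import *
goal([.4417,-.1759,.151],[180,0,58.1])
im,d,K,T=grab('wrist','w2.png'); np.savez('/tmp/w2',im=im,d=d,K=K,T=T)
im,d,K,T=grab('top'); np.savez('/tmp/t2',im=im,d=d,K=K,T=T)
E
```

```text
shift mm [161.   31.1   3.4] rot [0.003 0.004 0.746] | at [ 0.4414 -0.3399  0.1551] [179.9   0.2 100.9] q [-46.  16.  97.  -0.  68. -57.] F [-3.7  0.2  0.8] t 3.9 w 0.0079 61.87169909477234
```

View pics/w2.png

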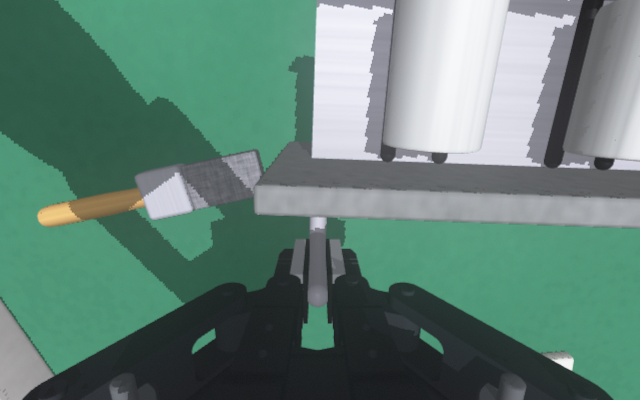

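The wrist view shows the door open with the bar pinched at (317,255). Two spacers lie in the rack: the outer one at (440,80) and the inner one at (610,80). The brush is clear of the door. I'll release the handle, rise and look from above.

Scaled: -125 mm is -0.1667, -110 mm is -0.1467.

Request:
servo_tool(commands=[35,0,0,0,0,0,0,35,0,0,0,0,0,0,70,0,0,-0.08,0,0,0,70,0.0227,0.0573,-0.1467,0,0,0,70,0.0227,0.0573,-0.1667,0,0,0])

```text
time_s: 4.62
tcp_pos: [0.4829, -0.3105, 0.2823]
orientation: [179.7, 0.3, 101.0]
wrist_force: [0.0, -0.8, 0.4]
gripper_width: 0.0701
grip_force: 0.0
```

```bash
python3 - <<'E'
from h import *
im,d,K,T=grab('wrist','w3.png'); np.savez('/tmp/w3',im=im,d=d,K=K,T=T)
goal([.47,-.25,.25],[180,0,100])
P=pts(d,K,T); print(T[:3,3])
v,u=np.mgrid[:400,:640]
for n,lo,hi in (('dooredge',.158,.17),('spacertop',.1435,.1535),('lip',.134,.1415)):
    m=(P[...,2]>lo)&(P[...,2]<hi)&(P[...,0]<.66)&(P[...,1]<-.1)&(v<230)
    nn,lab,st,ce=cv2.connectedComponentsWithStats(m.astype(np.uint8))
    for i in range(1,nn):
        if st[i,4]>150:
            q=P[lab==i]; r=cv2.minAreaRect(q[:,:2].astype(np.float32)); print(n,st[i,4],ce[i].round(),np.median(q[:,2]).round(4),np.array(r[0]).round(4),np.array(r[1]).round(4),r[2],'zmax',np.percentile(q[:,2],98).round(4))
E
```

```text
shift mm [62.8 -1.4 33.4] rot [0.007 0.007 0.018] | at [ 0.4831 -0.3112  0.2839] [179.6   0.4 101. ] q [-41.  10.  87.   0.  82. -52.] F [ 1.2 -0.7  2.3] t 4.67 w 0.0702 0.0
[ 0.46925684 -0.24011976  0.40020707]
dooredge 5291 [388. 183.] 0.1655 [ 0.5365 -0.2859] [0.2512 0.0126] 8.448143005371094 zmax 0.1671
spacertop 2780 [326. 112.] 0.1469 [ 0.4789 -0.2448] [0.0304 0.0634] 10.502583503723145 zmax 0.1492
spacertop 2709 [438. 120.] 0.1469 [ 0.5675 -0.2321] [0.0294 0.064 ] 8.940217018127441 zmax 0.1492
spacertop 709 [384. 172.] 0.1488 [ 0.5357 -0.2801] [0.2512 0.001 ] 8.464219093322754 zmax 0.1533
lip 1227 [379.  64.] 0.1386 [ 0.5124 -0.1991] [0.1899 0.0034] 8.426997184753418 zmax 0.1402
lip 422 [304. 113.] 0.1382 [ 0.4612 -0.2474] [0.0057 0.0635] 8.570213317871094 zmax 0.1414
lip 381 [348. 115.] 0.1383 [ 0.496  -0.2421] [0.0058 0.0635] 8.376179695129395 zmax 0.1414
lip 671 [414. 118.] 0.1382 [ 0.5502 -0.2346] [0.0077 0.0641] 6.660516738891602 zmax 0.1414
lip 358 [420. 172.] 0.138 [ 0.567  -0.2754] [0.188  0.0008] 8.387445449829102 zmax 0.1414
```

View pics/w3.png

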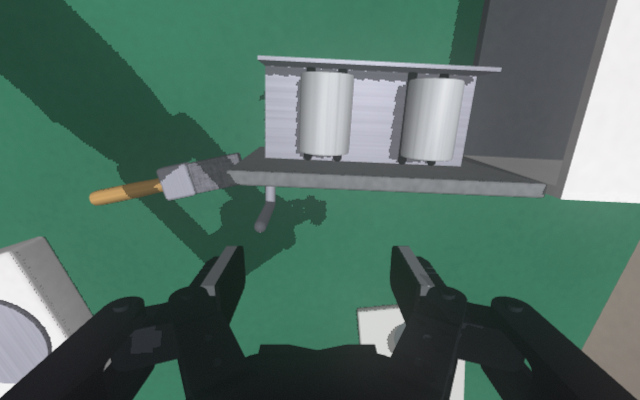

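Both spacers are in their cradles, the outer one at (326,112) and the inner one at (438,120). The door stands at about 90°. The outer spacer's centre is (0.479,-0.245), with its top at 149 mm. I'll grasp the outer one.

Scaled: 151 mm is 0.2013, 140 mm is 0.1867, 0.044 rad is 0.011.

Request:
servo_tool(commands=[70,0.088,0.0107,0.0267,0,0,0.011,70,0.088,0.0107,0.0867,0.0018,0.0018,0.011,70,0.088,0.0107,0.1467,0.0018,0.0018,0.011,70,0.088,0.0107,0.1867,0.0018,0.0018,0.011,70,0.088,0.0107,0.2013,0.0018,0.0018,0.011])

```text
time_s: 5.3
tcp_pos: [0.4733, -0.2434, 0.1238]
orientation: [-179.4, -0.6, 98.3]
wrist_force: [0.1, 0.4, -0.6]
gripper_width: 0.0702
grip_force: 0.0
```

```bash
python3 - <<'E'
from h import *
goal([.4787,-.2446,.132],[180,0,98.45])
E
```

```text
shift mm [-1.8  5.  -8.3] rot [-0.011 -0.011 -0.002] | at [ 0.4733 -0.2434  0.1238] [-179.4   -0.6   98.3] q [-37.  16. 101.   0.  65. -45.] F [ 0.1  0.4 -0.6] t 5.3 w 0.0702 0.0
```

Request:
servo_tool(commands=[70,0,0,0,0,0,0,70,0,0,0,0,0,0,70,0,0,0,0,0,0,70,0,0,0,0,0,0,70,0,0,0,0,0,0])

```text
time_s: 5.92
tcp_pos: [0.4754, -0.2454, 0.1271]
orientation: [-179.6, -0.4, 98.3]
wrist_force: [-0.2, 0.2, 0.1]
gripper_width: 0.0702
grip_force: 0.0
```

```bash
python3 - <<'E'
from h import *
goal([.4787,-.2446,.132],[180,0,98.45])
E
```

```text
shift mm [ 0.4  3.3 -5. ] rot [-0.007 -0.006 -0.003] | at [ 0.4754 -0.2454  0.1271] [-179.6   -0.4   98.3] q [-37.  16. 100.  -0.  65. -45.] F [-0.2  0.2  0.1] t 5.92 w 0.0702 0.0
```

Scaled: -5 mm is -0.0067, 3 mm is 0.004, -0.007 rad is -0.0018.

Request:
servo_tool(commands=[70,0,0.004,-0.0067,-0.0018,-0.0015,0,70,0,0.004,-0.0067,-0.0018,-0.0015,0,40,0,0.004,-0.0067,-0.0018,-0.0015,0,30,0,0.004,-0.0067,-0.0018,-0.0015,0,30,0,0.004,-0.0067,-0.0018,-0.0015,0], newtons=80)

```text
time_s: 6.55
tcp_pos: [0.4782, -0.2451, 0.1319]
orientation: [-180.0, -0.0, 98.3]
wrist_force: [-0.2, 0.4, -0.6]
gripper_width: 0.0424
grip_force: 85.1
```

```bash
python3 - <<'E'
from h import *
goal([.4787,-.2446,.132],[180,0,98.45])
E
```

```text
shift mm [ 0.4  0.5 -0.1] rot [-0.    -0.    -0.003] | at [ 0.4782 -0.2451  0.1319] [-180.    -0.    98.3] q [-36.  15. 100.   0.  65. -45.] F [-0.2  0.4 -0.6] t 6.55 w 0.0424 85.10051429271698
```

Scaled: 175 mm is 0.2333, -130 mm is -0.1733, -0.52 rad is -0.13.

Request:
servo_tool(commands=[30,0,0,-0.0733,0,0,0,30,0,0,-0.1467,0,0,0,30,0.0733,0.0107,-0.1733,0,0,-0.0425,30,0.1533,0.0227,-0.1733,0,0,-0.085,30,0.2333,0.0333,-0.1733,0,0,-0.13])

```text
time_s: 7.18
tcp_pos: [0.4775, -0.0665, 0.2615]
orientation: [179.9, -0.0, 128.4]
wrist_force: [1.0, -0.3, -1.5]
gripper_width: 0.0425
grip_force: 81.2
```

```bash
python3 - <<'E'
from h import *
ex=np.array([np.cos(np.radians(-13.06)),np.sin(np.radians(-13.06))]); tip=np.array([.5457,.2258])
for o in (.06,.045,.03): print(o, tip-ex*o)
c=[.478+.175*-.144+.025*.99,-.245+.175*.99+.025*.144,.262]; print(c)
goal([*(tip-ex*.07),.20],[180,0,166.94]); goal([*(tip-ex*.07),.20],[180,0,166.94],cmd=[c,[180,0,98.3+29.8]])
E
```

```text
0.06 [0.48725196 0.23935828]
0.045 [0.50186397 0.23596871]
0.03 [0.51647598 0.23257914]
[0.47755, -0.06815, 0.262]
shift mm [241.5 191.2  61.9] rot [ 0.001 -0.    -0.673] | at [ 0.4775 -0.0665  0.2615] [179.9  -0.  128.4] q [-18.   0. 101.   0.  79. -57.] F [ 1.  -0.3 -1.5] t 7.17 w 0.0425 81.2454792112112
shift mm [243.8 191.1  62. ] rot [ 0.     0.    -0.678] | at [ 0.4776 -0.0682  0.262 ] [180.    0.  128.1] q [-18.   0. 101.   0.  79. -57.] F [ 1.  -0.3 -1.5] t 7.17 w 0.0425 81.2454792112112
```

Scaled: 240 mm is 0.32, 192 mm is 0.256, -0.678 rad is -0.1695.

Request:
servo_tool(commands=[30,0.064,0.0507,0.0133,0,0,-0.0425,30,0.128,0.1013,0.0267,0,0,-0.085,30,0.192,0.152,0.04,0,0,-0.1275,30,0.256,0.2027,0.0533,0,0,-0.1695,30,0.32,0.252,0.0827,0,0,-0.1695])

```text
time_s: 7.8
tcp_pos: [0.4787, 0.2379, 0.2006]
orientation: [179.9, 0.1, 167.0]
wrist_force: [2.3, -0.7, -1.8]
gripper_width: 0.0425
grip_force: 81.3
```

Scaled: 130 mm is 0.1733, 120 mm is 0.16.

Request:
servo_tool(commands=[30,0,0,0.0533,0,0,0,30,0,0,0.1067,0,0,0,30,0,0,0.16,0,0,0,30,0,0,0.1733,0,0,0,30,0,0,0.1733,0,0,0])

```text
time_s: 8.43
tcp_pos: [0.478, 0.2355, 0.0702]
orientation: [180.0, -0.1, 166.9]
wrist_force: [0.3, -0.6, -0.7]
gripper_width: 0.0422
grip_force: 81.5
```

```bash
python3 - <<'E'
from h import *
ex=np.array([np.cos(np.radians(-13.06)),np.sin(np.radians(-13.06))]); tip=np.array([.5457,.2258])
im,d,K,T=grab('wrist','w4.png'); np.savez('/tmp/w4',im=im,d=d,K=K,T=T)
goal([*(tip-ex*.06),.065],[180,0,166.94])
P=pts(d,K,T)-[tip[0],tip[1],0]; q=P@np.array([[ex[0],-ex[1],0],[ex[1],ex[0],0],[0,0,1]])  # stand frame, tip origin
m=(q[...,2]>.074)&(q[...,2]<.086)&(q[...,0]<-.01)&(abs(q[...,1])<.03)&(q[...,0]>-.12)
s=q[m]; print('spacer top',len(s),np.percentile(s,[2,50,98],axis=0).round(4).tolist()); r=cv2.minAreaRect(s[:,:2].astype(np.float32)); print(r)
m=(q[...,2]>.05)&(q[...,2]<.07)&(q[...,0]>-.003)&(q[...,0]<.028)&(abs(q[...,1])<.012)
s=q[m]
if len(s): print('pin',len(s),np.percentile(s,[2,50,98],axis=0).round(4).tolist())
E
```

```text
shift mm [-7.1  5.3  6.5] rot [ 0.002  0.001 -0.   ] | at [0.4791 0.2358 0.0715] [179.9   0.  166.9] q [ 17.  20. 102.   0.  57. -60.] F [ 1.1  0.1 -2. ] t 8.47 w 0.0425 81.46124862134457
spacer top 9068 [[-0.1001, -0.0278, 0.0746], [-0.0766, -0.0018, 0.0826], [-0.0467, 0.0196, 0.0859]]
((-0.06990537792444229, -0.00021286681294441223), (0.06138235330581665, 0.059499841183423996), 0.03685559332370758)
```

View pics/w4.png

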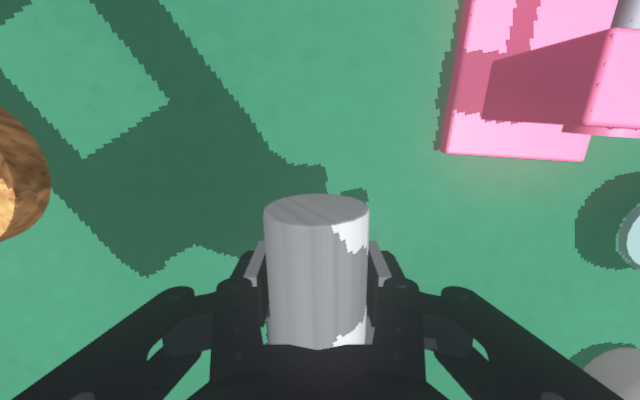

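The wrist view shows the spacer's robot-side end face at (316,210) as plain and solid, so the hole should face the pin. I'll align and feel.

Scaled: -44 mm is -0.0587, -36 mm is -0.048.

Request:
servo_tool(commands=[30,0,0.0067,0.008,0,0,0,30,-0.0187,0.0067,0.008,0,0,0,30,-0.0373,0.0067,0.008,0,0,0,30,-0.048,0.0067,0.008,0,0,0,30,-0.0587,0.0067,0.008,0,0,0])

```text
time_s: 9.1
tcp_pos: [0.5231, 0.2302, 0.0647]
orientation: [180.0, -0.0, 166.9]
wrist_force: [-0.1, 0.5, -1.5]
gripper_width: 0.0425
grip_force: 81.5
```

```bash
python3 - <<'E'
from h import *
ex=np.array([np.cos(np.radians(-13.06)),np.sin(np.radians(-13.06))]); tip=np.array([.5457,.2258])
goal([*(tip-ex*.005),.065],[180,0,166.94])
E
```

```text
shift mm [-18.    0.8  -0.3] rot [ 0.001 -0.    -0.   ] | at [0.5231 0.2302 0.0647] [180.   -0.  166.9] q [ 15.  24.  97.   0.  59. -62.] F [-0.1  0.5 -1.5] t 9.1 w 0.0425 81.47225305438042
```

No force with the face 9 mm past the tip, so the pin is in the hole. I'll go deeper.

Scaled: -18 mm is -0.024, -12 mm is -0.016.

Request:
servo_tool(commands=[30,-0.008,0.0007,0,0,0,0,30,-0.016,0.0007,0,0,0,0,30,-0.024,0.0007,0,0,0,0,30,-0.024,0.0007,0,0,0,0,30,-0.024,0.0007,0,0,0,0])

```text
time_s: 9.72
tcp_pos: [0.5397, 0.227, 0.0646]
orientation: [180.0, -0.1, 166.9]
wrist_force: [-0.2, -0.3, -2.1]
gripper_width: 0.0423
grip_force: 81.5
```

Request:
servo_tool(commands=[30,0,0,0,0,0,0,30,0,0,0,0,0,0,30,0,0,0,0,0,0,30,0,0,0,0,0,0,30,0,0,0,0,0,0])

```text
time_s: 10.35
tcp_pos: [0.5399, 0.227, 0.0646]
orientation: [180.0, -0.0, 166.9]
wrist_force: [-0.8, 0.2, -1.4]
gripper_width: 0.0421
grip_force: 81.5
```

```bash
python3 - <<'E'
from h import *
ex=np.array([np.cos(np.radians(-13.06)),np.sin(np.radians(-13.06))]); tip=np.array([.5457,.2258])
s=arm.observe(); p=s['tcp_pos'][:2]-tip; print('along',p@ex,'lat',p@[-ex[1],ex[0]])
goal([*(tip-ex*.005),.065],[180,0,166.94])
im,d,K,T=grab('top'); c=im[150:220,200:300]; cv2.imwrite('pics/t5.png',cv2.resize(c,None,fx=7,fy=7,interpolation=cv2.INTER_CUBIC)[:,:,::-1])
E
```

```text
along -0.005898648698419861 lat -0.0001555306896918777
shift mm [-0.9  0.2 -0.4] rot [ 0.001 -0.     0.   ] | at [0.5399 0.227  0.0646] [180.   -0.  166.9] q [ 14.  26.  95.   0.  59. -63.] F [-0.8  0.2 -1.4] t 10.35 w 0.0421 81.47355996072292
```

View pics/t5.png

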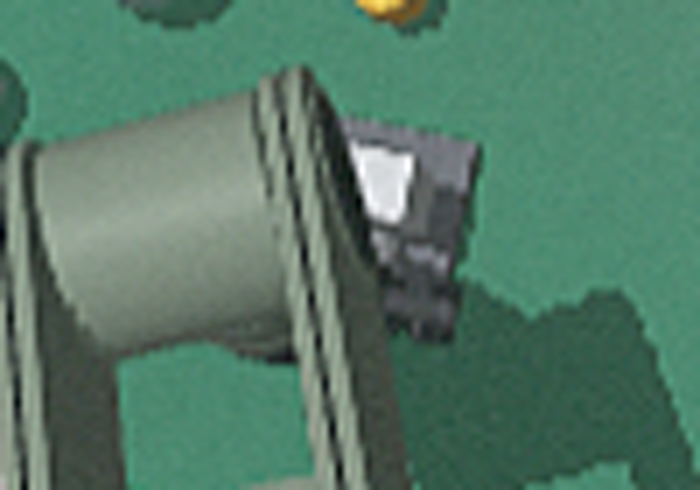

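The pin is 26 mm into the hole with no force, and in the crop the spacer covers the pin. Next I'll draw it off and rise, then check which wrist branch reaches hole-up.

Scaled: -110 mm is -0.1467, 75 mm is 0.1.

Request:
servo_tool(commands=[30,0.0267,0,0,0,0,0,30,0.06,0,0,0,0,0,30,0.1,0,0,0,0,0,30,0.1,0,-0.0667,0,0,0,30,0.1,0,-0.1467,0,0,0])

```text
time_s: 11.02
tcp_pos: [0.465, 0.2435, 0.1742]
orientation: [-179.9, -0.2, 167.0]
wrist_force: [2.3, 0.5, -0.5]
gripper_width: 0.0426
grip_force: 81.7
```

```bash
python3 - <<'E'
from h import *
goal([.47,.24,.2],[180,0,166.94])
for sg in (1,-1):
  for th in (100,120):
    for b in range(-180,180,20):
      a=np.radians(b); z=np.array([np.cos(a),np.sin(a),0]); x=np.array([0,0,-1.]); y=np.cross(z,x)
      Rt=R.from_matrix(np.c_[x,y,z]); M=R.from_euler('y',th,degrees=True).inv()*Rt*R.from_euler('z',-90,degrees=True)
      e=M.as_euler('ZYZ',degrees=True); q4=sg*e[0]; 
      for k in(-360,0,360):
        if -60<q4+k<240 and 5<e[1]<148 and abs(e[2])<158: print(sg,'th',th,'beta',b,'q4',round(q4+k),'q5',round(e[1]),'q6',round(e[2]))
E
```

```text
shift mm [ -5.5  -2.3 -25.8] rot [-0.002 -0.004  0.001] | at [0.465  0.2435 0.1742] [-179.9   -0.2  167. ] q [ 18.  11. 100.   0.  70. -59.] F [ 2.3  0.5 -0.5] t 11.03 w 0.0426 81.67210400104523
1 th 100 beta 0 q4 180 q5 10 q6 90
1 th 100 beta 20 q4 116 q5 22 q6 153
1 th 120 beta -160 q4 -36 q5 144 q6 59
1 th 120 beta -140 q4 -59 q5 132 q6 42
1 th 120 beta -40 q4 239 q5 48 q6 42
1 th 120 beta -20 q4 216 q5 36 q6 59
1 th 120 beta 0 q4 180 q5 30 q6 90
1 th 120 beta 20 q4 144 q5 36 q6 121
1 th 120 beta 40 q4 121 q5 48 q6 138
1 th 120 beta 60 q4 106 q5 64 q6 146
1 th 120 beta 80 q4 95 q5 81 q6 150
1 th 120 beta 100 q4 85 q5 99 q6 150
1 th 120 beta 120 q4 74 q5 116 q6 146
1 th 120 beta 140 q4 59 q5 132 q6 138
1 th 120 beta 160 q4 36 q5 144 q6 121
-1 th 100 beta -140 q4 78 q5 139 q6 15
-1 th 100 beta -120 q4 84 q5 119 q6 12
-1 th 100 beta -100 q4 88 q5 100 q6 10
-1 th 100 beta -80 q4 92 q5 80 q6 10
-1 th 100 beta -60 q4 96 q5 61 q6 12
-1 th 100 beta -40 q4 102 q5 41 q6 15
-1 th 100 beta -20 q4 116 q5 22 q6 27
-1 th 100 beta 0 q4 180 q5 10 q6 90
-1 th 120 beta -160 q4 36 q5 144 q6 59
-1 th 120 beta -140 q4 59 q5 132 q6 42
-1 th 120 beta -120 q4 74 q5 116 q6 34
-1 th 120 beta -100 q4 85 q5 99 q6 30
-1 th 120 beta -80 q4 95 q5 81 q6 30
-1 th 120 beta -60 q4 106 q5 64 q6 34
-1 th 120 beta -40 q4 121 q5 48 q6 42
-1 th 120 beta -20 q4 144 q5 36 q6 59
-1 th 120 beta 0 q4 180 q5 30 q6 90
-1 th 120 beta 20 q4 216 q5 36 q6 121
-1 th 120 beta 40 q4 239 q5 48 q6 138
-1 th 120 beta 140 q4 -59 q5 132 q6 138
-1 th 120 beta 160 q4 -36 q5 144 q6 121
```

Scaled: -125 mm is -0.1667, -80 mm is -0.1067, 0.29 rad is 0.0725.

Request:
servo_tool(commands=[30,0,0,-0.0533,0,0,0,30,0,0,-0.1067,0,0,0,30,0,0,-0.1667,0.025,-0.005,0,30,0,0,-0.1667,0.05,-0.0125,0,30,0,0,-0.1667,0.0725,-0.0175,0])

```text
time_s: 11.65
tcp_pos: [0.4673, 0.2441, 0.3011]
orientation: [-163.4, 4.1, 167.5]
wrist_force: [0.2, -0.2, -1.5]
gripper_width: 0.0427
grip_force: 81.7
```

```bash
python3 - <<'E'
from h import *
goal([.45,.08,.3],[180,0,90])
s=arm.observe(); q=s['qpos']
for sg in (1,-1):
    Rm=R.from_euler('z',q[0],degrees=True)*R.from_euler('y',q[1]+q[2],degrees=True)*R.from_euler('ZYZ',[sg*q[3],q[4],q[5]],degrees=True)*R.from_euler('z',90,degrees=True)
    print(sg,Rm.as_euler('xyz',degrees=True))
E
```

```text
shift mm [ -18.5 -156.4   49.3] rot [-0.196  0.256  1.332] | at [0.4673 0.2441 0.3011] [-163.4    4.1  167.5] q [ 27.  10.  87. -15.  91. -50.] F [ 0.2 -0.2 -1.5] t 11.65 w 0.0427 81.71017147600651
1 [-163.36290074    4.09413794  167.52697575]
-1 [173.10851703 -15.70941754 166.309163  ]
```

The joint model holds (σ=+1), so the feasible end pose has the tool pointing left-forward. I'll compute the waypoints.

```bash
cat >> h.py <<'E'
def ori(q1,th,q4,q5,q6):
    return R.from_euler('z',q1,degrees=True)*R.from_euler('y',th,degrees=True)*R.from_euler('ZYZ',[q4,q5,q6],degrees=True)*R.from_euler('z',90,degrees=True)
def final(al):
    a=np.radians(al); z=np.array([np.cos(a),np.sin(a),0]); x=np.array([0,0,-1.]); return R.from_matrix(np.c_[x,np.cross(z,x),z])
E
cat > wp.py <<'E'
from h import *
q0=np.array([27,97,-15,91,-50.]); al=50; q1=-12; th=122
M=(R.from_euler('z',q1,degrees=True)*R.from_euler('y',th,degrees=True)).inv()*final(al)*R.from_euler('z',-90,degrees=True)
qf=np.array([q1,th,*M.as_euler('ZYZ',degrees=True)]); print(qf.round(0))
p0=np.array([.467,.244,.30]); pf=np.array([.53,.13,.24]); pp,Rp=p0,ori(*q0)
for f in (.2,.4,.6,.8,1):
    Rn=ori(*(q0+(qf-q0)*f)); pn=p0+(pf-p0)*f
    print(f,'shift',(Rp.inv().apply(pn-pp)*1000).round(0),'rot',(Rp.inv()*Rn).as_rotvec().round(3),'ang',np.degrees((Rp.inv()*Rn).magnitude()).round(0),'rpy',Rn.as_euler('xyz',degrees=True).round(1),pn.round(3)); pp,Rp=pn,Rn
E
python3 wp.py
```

```text
[-12. 122. 106.  67. 145.]
0.2 shift [-16. -15.  18.] rot [-0.22   0.395  0.81 ] ang 53.0 rpy [-173.6  -10.4  118.4] [0.48  0.221 0.288]
0.4 shift [-28.   1.   7.] rot [0.015 0.451 0.873] ang 56.0 rpy [-154.8  -22.7   60.7] [0.492 0.198 0.276]
0.6 shift [-17.  22.  -4.] rot [0.245 0.386 0.91 ] ang 58.0 rpy [-125.1   -4.7    5.2] [0.505 0.176 0.264]
0.8 shift [  9.  24. -12.] rot [0.426 0.204 0.921] ang 59.0 rpy [-109.9   37.9  -29.9] [0.517 0.153 0.252]
1 shift [ 25.   1. -14.] rot [ 0.485 -0.079  0.916] ang 60.0 rpy [-50.  90.   0.] [0.53 0.13 0.24]<sys>:0: UserWarning: Gimbal lock detected. Setting third angle to zero since it is not possible to uniquely determine all angles.
```

Scaled: 18 mm is 0.024, -16 mm is -0.0213, 0.079 rad is 0.0198.

Request:
servo_tool(commands=[30,-0.004,-0.004,0.0053,-0.011,0.0198,0.0405,30,-0.008,-0.008,0.0093,-0.022,0.0395,0.081,30,-0.0133,-0.012,0.0147,-0.033,0.0593,0.1215,30,-0.0173,-0.016,0.0187,-0.044,0.079,0.162,30,-0.0213,-0.02,0.024,-0.055,0.0988,0.2025])

```text
time_s: 12.28
tcp_pos: [0.4795, 0.2209, 0.2878]
orientation: [-174.1, -10.2, 117.4]
wrist_force: [0.4, 0.5, -1.8]
gripper_width: 0.0421
grip_force: 81.7
```

```bash
python3 - <<'E'
from h import *
goal([.492,.198,.276],[-154.8,-22.7,60.7])
E
```

```text
shift mm [-27.7   1.3   7. ] rot [0.03  0.447 0.86 ] | at [0.4795 0.2209 0.2878] [-174.1  -10.2  117.4] q [ 11.   9.  88.   8.  91. -18.] F [ 0.4  0.5 -1.8] t 12.28 w 0.0421 81.72893844544888
```

Scaled: -28 mm is -0.0373, -22 mm is -0.0293, 0.03 rad is 0.0075.

Request:
servo_tool(commands=[30,-0.0067,0,0.0013,0.0015,0.0215,0.0413,30,-0.0147,0,0.004,0.003,0.043,0.0825,30,-0.0213,0.0013,0.0053,0.0045,0.0645,0.1238,30,-0.0293,0.0013,0.008,0.006,0.086,0.165,30,-0.0373,0.0013,0.0093,0.0075,0.1075,0.2063])

```text
time_s: 12.9
tcp_pos: [0.492, 0.1973, 0.2757]
orientation: [-155.6, -22.5, 63.1]
wrist_force: [0.6, -0.2, -1.6]
gripper_width: 0.0426
grip_force: 81.8
```

```bash
python3 - <<'E'
from h import *
goal([.505,.176,.264],[-125.1,-4.7,5.2])
E
```

```text
shift mm [-16.6  21.7  -3.5] rot [0.247 0.41  0.94 ] | at [0.492  0.1973 0.2757] [-155.6  -22.5   63.1] q [-4. 11. 93. 29. 92. 16.] F [ 0.6 -0.2 -1.6] t 12.9 w 0.0426 81.75278015434742
```

Scaled: 21 mm is 0.028, 17 mm is 0.0227, 0.492 rad is 0.123.

Request:
servo_tool(commands=[30,-0.004,0.0053,-0.0013,0.0108,0.018,0.041,30,-0.008,0.0107,-0.0013,0.0215,0.036,0.082,30,-0.0133,0.0173,-0.0027,0.0323,0.0538,0.123,30,-0.0173,0.0227,-0.004,0.043,0.0718,0.164,30,-0.0213,0.028,-0.004,0.0538,0.0895,0.205])

```text
time_s: 13.52
tcp_pos: [0.5047, 0.1769, 0.2641]
orientation: [-127.7, -8.4, 11.7]
wrist_force: [0.2, 0.7, -1.5]
gripper_width: 0.0423
grip_force: 81.8
```

```bash
python3 - <<'E'
from h import *
goal([.517,.153,.252],[-109.9,37.9,-29.9])
E
```

```text
shift mm [  5.3  26.1 -12.5] rot [0.471 0.263 1.033] | at [0.5047 0.1769 0.2641] [-127.7   -8.4   11.7] q [-15.  13. 101.  48.  91.  49.] F [ 0.2  0.7 -1.5] t 13.53 w 0.0423 81.78277105093002
```

Scaled: 21 mm is 0.028, 17 mm is 0.0227, 0.826 rad is 0.2065.

Request:
servo_tool(commands=[30,0.0013,0.0053,-0.0027,0.0188,0.0105,0.0413,30,0.0027,0.0107,-0.0053,0.0375,0.021,0.0825,30,0.004,0.0173,-0.008,0.0563,0.0315,0.1238,30,0.0053,0.0227,-0.0107,0.075,0.042,0.165,30,0.0067,0.028,-0.0133,0.0943,0.0525,0.2065])

```text
time_s: 14.15
tcp_pos: [0.5154, 0.158, 0.2543]
orientation: [-110.8, 27.9, -21.5]
wrist_force: [0.5, -0.1, -1.3]
gripper_width: 0.042
grip_force: 81.8
```

```bash
cat > fin.py <<'E'
from h import *
import sys
s=arm.observe(); q=s['qpos']; R0=R.from_euler('xyz',s['orientation'],degrees=True)
print('q',q.round(0),'p',s['tcp_pos'].round(3),'hole dir',(-R0.as_matrix()[:,0]).round(3),'tool z',R0.as_matrix()[:,2].round(2),'v',np.abs(s['qvel']).max().round(2),'w',round(s['gripper_width'],4),s['grip_force'])
pf=np.array([.53,.13,.235])
for al in (30,40,50,60,70):
    w=(R0.inv()*final(al)).as_rotvec(); print(al,'shift',(R0.inv().apply(pf-s['tcp_pos'])*1000).round(0),'rot',w.round(3),np.linalg.norm(w).round(2))
    M=(R.from_euler('z',q[0],degrees=True)*R.from_euler('y',q[1]+q[2],degrees=True)).inv()*final(al)*R.from_euler('z',-90,degrees=True); print('   q456',M.as_euler('ZYZ',degrees=True).round(0))
E
python3 fin.py
```

```text
q [-24.  16. 111.  68.  89.  81.] p [0.515 0.158 0.254] hole dir [-0.822  0.324  0.468] tool z [ 0.19  0.93 -0.31] v 52.16 w 0.042 81.82824522256851
30 shift [ 30.  13. -17.] rot [0.927 0.174 1.116] 1.46
   q456 [113.  62. 137.]
40 shift [ 30.  13. -17.] rot [0.772 0.075 1.112] 1.36
   q456 [106.  70. 140.]
50 shift [ 30.  13. -17.] rot [ 0.615 -0.022  1.103] 1.26
   q456 [100.  77. 142.]
60 shift [ 30.  13. -17.] rot [ 0.459 -0.117  1.088] 1.19
   q456 [ 93.  85. 143.]
70 shift [ 30.  13. -17.] rot [ 0.302 -0.211  1.068] 1.13
   q456 [ 87.  93. 143.]
```

Scaled: 22 mm is 0.0293, 18 mm is 0.024, 0.816 rad is 0.204.

Request:
servo_tool(commands=[30,0.0053,0.0027,-0.0027,0.0173,-0.0045,0.0408,30,0.012,0.0053,-0.0067,0.0345,-0.0088,0.0815,30,0.0173,0.008,-0.0093,0.0518,-0.0133,0.1225,30,0.024,0.0107,-0.0133,0.0688,-0.0175,0.1633,30,0.0293,0.0133,-0.0173,0.086,-0.022,0.204])

```text
time_s: 14.78
tcp_pos: [0.5259, 0.1372, 0.2399]
orientation: [-99.4, 74.3, -32.7]
wrist_force: [-0.4, -0.2, -1.7]
gripper_width: 0.0423
grip_force: 81.9
```

```bash
python3 fin.py
```

```text
q [-29.  23. 118.  84.  91. 113.] p [0.526 0.137 0.24 ] hole dir [-0.227  0.146  0.963] tool z [ 0.4   0.92 -0.04] v 53.32 w 0.0423 81.86001040041447
30 shift [ 7. -5. -5.] rot [0.637 0.043 0.275] 0.7
   q456 [115.  71. 125.]
40 shift [ 7. -5. -5.] rot [0.464 0.019 0.275] 0.54
   q456 [107.  77. 127.]
50 shift [ 7. -5. -5.] rot [ 0.29  -0.005  0.274] 0.4
   q456 [ 99.  83. 128.]
60 shift [ 7. -5. -5.] rot [ 0.117 -0.029  0.272] 0.3
   q456 [ 91.  89. 129.]
70 shift [ 7. -5. -5.] rot [-0.057 -0.052  0.268] 0.28
   q456 [ 83.  96. 129.]
```

Scaled: 17 mm is 0.0227, 12 mm is 0.016, 0.272 rad is 0.068.

Request:
servo_tool(commands=[30,0.008,-0.0027,-0.0027,0.01,-0.0025,0.0225,30,0.016,-0.0067,-0.0067,0.02,-0.005,0.045,30,0.0227,-0.0067,-0.0067,0.0293,-0.0073,0.068,30,0.0227,-0.0067,-0.0067,0.0293,-0.0073,0.068,30,0.0227,-0.0067,-0.0067,0.0293,-0.0073,0.068])

```text
time_s: 15.4
tcp_pos: [0.5321, 0.1286, 0.2258]
orientation: [-83.5, 89.6, -23.4]
wrist_force: [0.3, -0.1, -1.4]
gripper_width: 0.0424
grip_force: 81.9
```

Request:
servo_tool(commands=[30,0,0,0,0,0,0,30,0,0,0,0,0,0,30,0,0,0,0,0,0,30,0,0,0,0,0,0,30,0,0,0,0,0,0])

```text
time_s: 16.02
tcp_pos: [0.5318, 0.1288, 0.2255]
orientation: [-72.3, 89.8, -12.1]
wrist_force: [-0.5, -0.1, -1.7]
gripper_width: 0.0421
grip_force: 81.9
```

```bash
python3 fin.py; python3 - <<'E'
from h import *
a,_,_,_=grab('scene'); b,_,_,_=grab('top')
cv2.imwrite('pics/end.png',np.vstack([a[80:340],b[60:400]])[:600,:,::-1])
E
```

```text
q [-30.  26. 121.  90.  90. 124.] p [0.532 0.129 0.226] hole dir [-0.004  0.001  1.   ] tool z [0.5  0.87 0.  ] v 0.06 w 0.0421 81.85529686510563
30 shift [-9.  2.  0.] rot [0.526 0.002 0.004] 0.53
   q456 [116.  74. 120.]
40 shift [-9.  2.  0.] rot [0.351 0.002 0.004] 0.35
   q456 [107.  79. 122.]
50 shift [-9.  2.  0.] rot [0.177 0.002 0.004] 0.18
   q456 [ 98.  84. 123.]
60 shift [-9.  2.  0.] rot [0.002 0.001 0.004] 0.0
   q456 [ 90.  90. 124.]
70 shift [-9.  2.  0.] rot [-0.172  0.001  0.004] 0.17
   q456 [ 82.  96. 123.]
```

View pics/end.png

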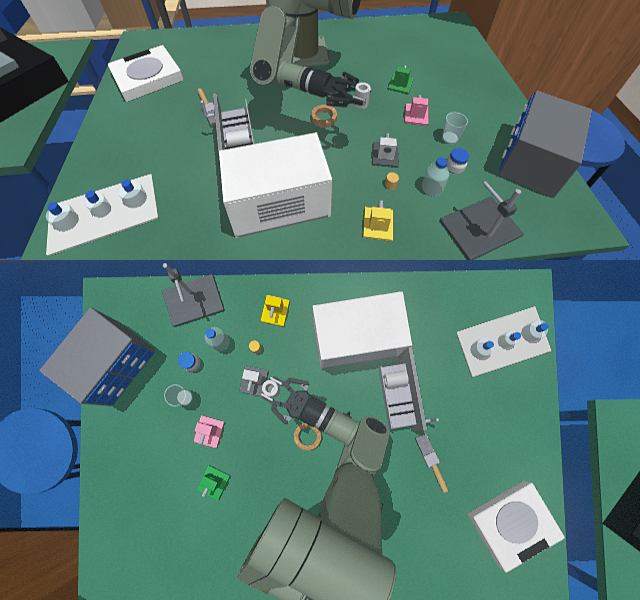

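The end view shows the held spacer with its hole facing up at (270,387), the other spacer still in the rack at (397,376), and the bystanders in their original places. I'm handing in.

```bash
python3 -c "
from bench import arm
print(arm.sign_off())"
```

```text
the job is handed in; nothing more can be done
None
```

I opened the door to about 90° and took the outer spacer from the rack. I felt its hole on the pin (about 26 mm deep), then handed in with it held still, hole up, about 22 cm above the bench. The other spacer is still in the rack; sign-off returned no verdict.

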